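# Fit the trimming knife on the gate trimmer's pin and clamp it

## Robot

A 6-joint arm with a two-finger parallel gripper is mounted at the origin on the work surface. World frame = base frame: x ahead of the robot, y to its left, z up, the work surface at z = 0. Lengths are in m, angles in rad, forces in N, time in s.
With the tool pointing down it reaches from about 0.375 to 0.975 m from the base axis. Payload 3.8 kg.
Tool frame: the origin (TCP) lies midway between the tips of the shut fingers; the grasp point (between the pads) lies 19 mm behind it (bot.grip_point_offset is the z of the grasp point in the tool frame, in m); z points along the fingers, y is the line along which they close (so a half turn about z gives the same grasp; the last joint's range is limited). The gripper opens to 85 mm and grips with 20 to 120 N. Pads are 22 mm wide; open, the fingers measure 114 mm over their backs; the gripper's body (76 mm by 85 mm) begins 54 mm behind the grasp point. The pads swing forward as they close: fully open they stand 13 mm farther back than shut.
Start: joints at [-1.165, 0.264, 1.604, -0, 1.274, -0.037], TCP at [0.289, -0.61, 0.231] pointing down, gripper open.
Joint ranges: [-2.63, 2.63], [-0.94, 2.18], [0.31, 2.57], [-1.31, 4.45], [0, 2.66], [-2.55, 2.55]. Speed limits (rad/s): [2.57, 2.57, 3.14, 3.14, 3.14, 3.14].

## Interface

Orientations are given as a rotation vector (axis times angle).
In Python, from workcell import sensors, optics, order, bot gives the robot as it stands.
- The arm moves only by the tool play_rows, never from a script. Its argument "commands" is a list of rows, each a list of 6 numbers: the shift along the tool's x, y, z in cm, then the turn, a rotation vector about the tool's x, y, z in rad. In form: [[dx, dy, dz, wx, wy, wz], ...]. A call has 1 to 5 rows; each row shifts and turns the commanded pose from where the row before left it, along the tool's axes as they then stand; what a row does not reach is not made up. A row lasts 1/12 s, in which the tool goes at most 41.7 mm and 7.16 degrees, less where a joint would pass 70% of its speed; a pose out of reach is approached as far as the arm can. A call with a gripper value outside its range is refused whole. "grip" is the closure, from 0 (fully open) to 1 (shut), set as the call begins (left out, the last holds). The fingers move at their own pace and stop on an object; "force" is the grip in N (left out, the last holds). Time passes only in rows, so rows that do not move let the fingers close. It gives the time, the measured TCP pose, the force, the opening and the grip force at its end, in the units of the state.
- sensors.read_state(): the state, without advancing time (a new reading comes with each control period).
- optics.read_camera(name): name is "scene" or "top"; returns the picture (420x560x3 uint8, red, green, blue); there is no depth.
- optics.camera_info(name): a dict with "mtx" (3x3 intrinsics, pixels), "R" (3x3) and "t" (3): a world point X has camera coordinates R X + t. Camera axes: x right, y down, z forward; pixel columns grow to the right and rows downward; lengths in m; the calibration is good to about 2 mm. A picture is of the moment at which its call begins. camera_info takes no time and is no camera call.
- order.finish_job(): hands the job in; it is judged then, once.
The state is a dict: "time": time; "q": joint angles; "joint_vel": joint speeds; "joint_torque": joint torques, N m; "tool_pos": TCP position; "tcp_rot": TCP orientation; "wrist_force": force on the tool from outside, world axes, zero at the start; "torque": the same for the moment, N m; "width": opening from 0.0 (shut) to 1.0 (fully open); "grip_force": force on a finger pad.
Only numpy, scipy, OpenCV 4.12 (cv2) and the standard library are available. Lean on these libraries where they do the work, as an engineer would, in place of code of your own. Each camera call takes 0.05 s, during which the arm holds its last target. There are 200 camera calls.

## Task

Fit the notched knife in the gate trimmer: take it off the wooden rest and lay it, without dropping it, flat on the knife seat, edge towards the anvil and in line with the seat, with its notch over the locating pin and drawn back until the end of the notch meets the pin. Let go of it, then swing the toggle clamp's handle all the way back and down to its stop so that the clamp holds the knife. Leave the plain scraper blade, the moulds and the tub where they are.

Things in the scene. Friction and masses are not known exactly. Their poses are not given: they have to be found in the camera images.
- knife: Trimming knife to be fitted: flat bare-steel blade 120 mm long (x), 46 wide (y), 6 thick (z), 0.25 kg. Origin: centre of its underside; +x to the bevelled edge at one short end, z up. The other short end has an open notch on the centre line, 12 mm wide, 18 deep. It lies loose on one of the rest's two ribs (which one varies), each side overhanging by 9 mm; grip it across its width.
- knife_notch (a point): The point in the knife's notch that lies on the pin's axis when the end of the notch touches the pin: at x = -46.5 mm, y = 0, underside height, in the knife's frame; same axes as the knife.
- scraper_blade: A bystander on the rest's other rib: a plain bare-steel scraper blade 100 x 46 x 6 mm with square tail and no notch. Origin at the centre of its underside, x to its edge.
- rest: Wooden knife rest, fixed: board 150 x 200 x 12 mm with two ribs along its x, each 100 mm long, 28 mm wide and 20 mm high, centred at y = +52 and -52 mm. Origin at the centre of its underside; rib tops at 32 mm.
- trimmer: Gate trimmer, fixed: aluminium base plate 400 x 120 mm with a knife carriage (98 mm wide, top at 44 mm; it does not move here), an air cylinder at the rear, an anvil block at the front (128 to 154 mm ahead of the pin, top at 86 mm). Origin on the bench under the locating pin; +x along the knife seat to the anvil. The clamp's base, 50 mm wide, up to 100 mm high, begins 25 mm behind the pin.
- seat_pin (a point): Locating pin's axis at the height of the seat's top, 68 mm; axes as the trimmer. Pin: 9 mm diameter, 12 mm above the seat, its top 4 mm tapered to 3 mm. The seat is a steel bar 30 mm wide, from 22 mm behind to 78 mm ahead of the pin, standing 24 mm above the carriage; a knife in place overhangs it by 8 mm on each side, which leaves room for fingers.
- clamp_handle (a joint): Toggle clamp handle's angle (rad): about 1.3 open, nearly upright; 0 clamped, level, pointing back (trimmer's -x). It turns about the trimmer's y through handle_pivot and stays where left (2 N at the grip moves it; the last 0.1 rad takes a firm 10 N push to the stop at 0). A linkage brings the arm's spindle down on the knife 20 mm ahead of the pin. Open, the arm is 20 mm or more behind the pin.
- clamp_arm: The toggle clamp's arm, flat steel, 58 mm long, with a downward spindle and 14 mm rubber tip near its free end. Origin on its pivot, 34 mm behind the pin, 92 mm above the bench; x along the arm to its free end (forward and level when clamped). It follows the handle; do not handle it.
- handle_pivot (a point): Axis of the clamp handle: 62 mm behind the pin, on the trimmer's centre line, 92 mm above the bench; axes as the trimmer.
- handle_grip (a point): Middle of the handle's black round rubber sleeve (16 mm diameter, its end 25 mm beyond this point), 70 mm from handle_pivot. x runs along the handle towards the pivot; y is the trimmer's y. Pinch it across y from above, or push it. Clamped, it is 92 mm above the bench; nothing beside it stands higher than 56 mm.
- mould_stack: Bystander: two pink silicone moulds stacked, 76 x 56 x 52 mm in all. Origin at the centre of its underside.
- tub: Bystander: clear plastic tub with blue wax ring patterns, 135 x 100 x 58 mm. Origin at the centre of its underside.
- mould_half: Bystander: an open mould half, pink, 76 x 56 x 16 mm. Origin at the centre of its underside.
There are look-alikes about, which are no part of the job. Leave any blue, pink or turquoise look-alike of the knife alone.

How it is judged:
On the way:
1. the knife lies flat on the seat, its notch home on the pin, let go, with the clamp still open (horizontal distance between knife_notch and seat_pin below 0.0035 m and z of knife_notch in the frame of seat_pin between -0.002 and 0.002 m and angle between the x axis of knife and the x axis of trimmer, either way round below 0.07 rad and angle between knife's own z axis and vertical below 0.04 rad and contact force between the fingers and knife below 0.1 N and value of joint clamp_handle above 0.9 rad), for 0.2 s.
At the end, for the whole second after the job is handed in: The knife lies flat on the seat (within 2 mm in height and 2.3 degrees), in line with it within 4 degrees, its notch point within 3.5 mm of the pin's axis; the clamp handle is down (below 0.1 rad) and the arm bears on the knife (over 0.5 N); the knife is released and at rest (horizontal distance between knife_notch and seat_pin below 0.0035 m and z of knife_notch in the frame of seat_pin between -0.002 and 0.002 m and angle between the x axis of knife and the x axis of trimmer, either way round below 0.07 rad and angle between knife's own z axis and vertical below 0.04 rad and contact force between the fingers and knife below 0.1 N and value of joint clamp_handle below 0.1 rad and contact force between clamp_arm and knife above 0.5 N and linear speed of knife below 0.02 m/s); the robot touches nothing.
It fails at once if the knife is dropped (falls free, faster than 0.4 m/s) (contact force between the fingers and knife below 0.05 N and linear speed of knife above 0.4 m/s).
It fails at once if the scraper blade is shifted by more than 15 mm (distance of scraper_blade from where it was at the start of the episode above 0.015 m).
It fails at once if the mould stack is shifted by more than 20 mm (distance of mould_stack from where it was at the start of the episode above 0.02 m).
It fails at once if the tub is shifted by more than 20 mm (distance of tub from where it was at the start of the episode above 0.02 m).
It fails at once if the mould half is shifted by more than 20 mm (distance of mould_half from where it was at the start of the episode above 0.02 m).
It also fails if it takes over 59 s, if anything falls off the work surface, if the arm or the gripper's body presses on something with over 40 N, if the wrist force passes 120 N, or if a joint passes its speed limit or range.

## Working session

There is one attempt and no reset: what is moved stays moved. The work goes in short steps, Python scripts to look and compute and a tool call to move; the robot and the scene stay as the last step left them, time stands still between calls to the robot, and variables do not carry over. Pictures are saved under pics/ and viewed, at most 12 in all, crops included, and the job is handed in when it is done.

Besides the shell and the picture viewer there is one more tool, called after "Call:" by a JSON object that holds its "fn" and its "kwargs", one argument or row to a line. play_rows: Moves the arm, as the interface text tells. Its arguments: {"type":"object","properties":{"commands":{"type":"array","items":{"type":"array","items":{"type":"number"}}},"grip":{"type":"number"},"force":{"type":"number"}},"required":["commands"]}

```bash
mkdir -p pics; python3 - <<'E'
from workcell import sensors, optics, order, bot
import cv2,numpy as np
for n in("scene","top"):
    im=optics.read_camera(n); cv2.imwrite(f"pics/{n}0.png",cv2.resize(im[:,:,::-1],(800,600),interpolation=cv2.INTER_CUBIC)); np.save(f"pics/{n}0.npy",im)
    c=optics.camera_info(n); print(n,np.round(c["mtx"],1).tolist(),np.round(c["R"],3).tolist(),np.round(c["t"],3).tolist())
print(sensors.read_state(),bot.grip_point_offset)
E
```

```text
scene [[501.4, 0.0, 279.9], [0.0, 501.4, 215.2], [0.0, 0.0, 1.0]] [[0.448, 0.894, -0.002], [0.503, -0.254, -0.827], [-0.739, 0.37, -0.563]] [-0.261, -0.228, 1.956]
top [[540.4, 0.0, 276.9], [0.0, 540.4, 214.2], [0.0, 0.0, 1.0]] [[-0.114, -0.993, -0.005], [-0.972, 0.113, -0.204], [0.203, -0.018, -0.979]] [0.057, 0.57, 1.242]
{'time': 0.1, 'q': array([-1.16494255e+00,  2.64719229e-01,  1.60524861e+00, -4.65390447e-06,
        1.27369499e+00, -3.68994459e-02]), 'joint_vel': array([ 2.41888785e-03, -2.09311230e-03, -7.08466899e-04, -1.39772594e-04,
        7.88875443e-05, -2.83930690e-04]), 'joint_torque': array([ 3.93972068e-04, -5.16705143e+01, -3.68591917e+01, -3.32396553e-05,
        6.30870447e-03, -6.95080089e-06]), 'tool_pos': array([ 0.28892447, -0.60930445,  0.23005258]), 'tcp_rot': array([-3.06294044e+00, -6.89363869e-01,  6.02970305e-04]), 'wrist_force': array([-1.08302864,  0.66320946,  0.0111907 ]), 'torque': array([0.01348416, 0.02497137, 0.01861488]), 'grip_force': 0.0, 'width': 1.0033528040717485} -0.0187
```

View pics/top0.png

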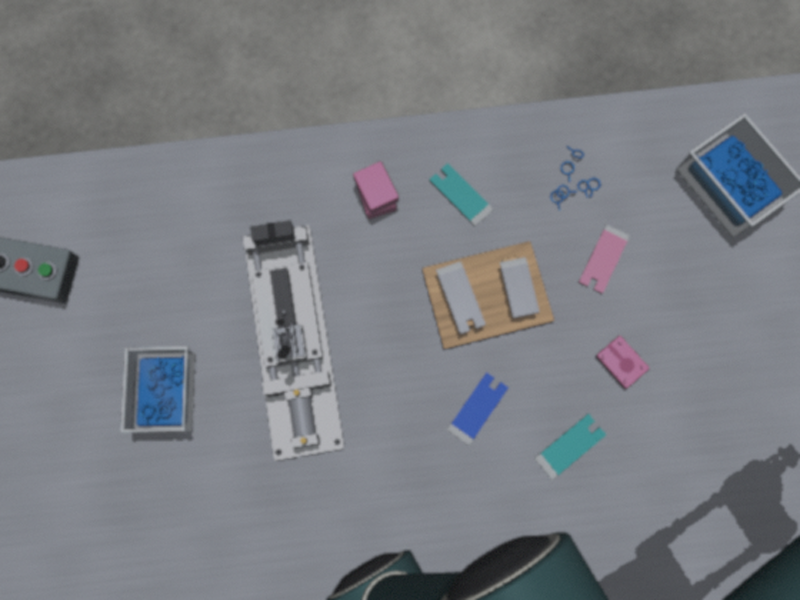

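View pics/scene0.png

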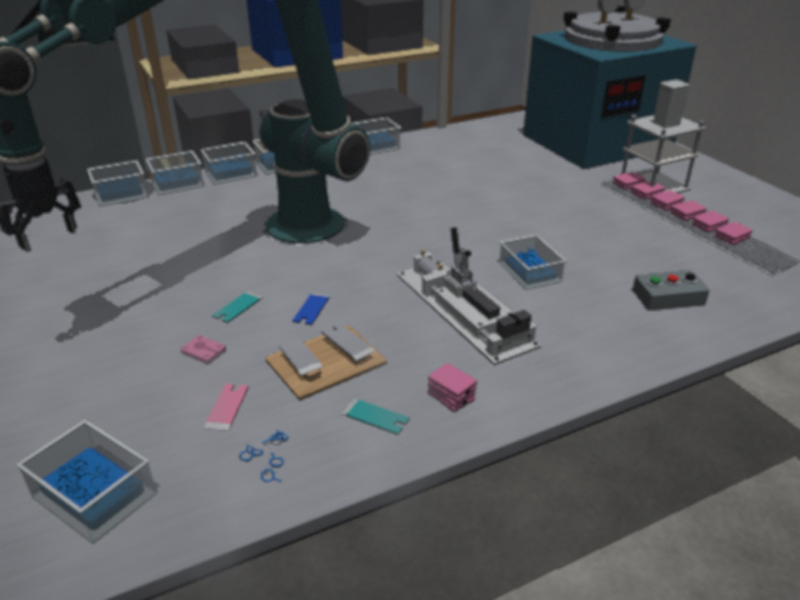

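The top view shows the knife on the left rib, with its body at (460,297) and notch at (470,325), scaled ×1.43. The scraper is at (519,288). The trimmer runs from its anvil at (273,233) to its cylinder at (302,420).

```bash
cat > h.py <<'E'
import numpy as np,cv2
from workcell import sensors, optics, order, bot
from scipy.spatial.transform import Rotation as Ro
C={n:optics.camera_info(n) for n in("top","scene")}
def ray(n,u,v,z):
    c=C[n];R=np.array(c["R"]);t=np.array(c["t"]);o=-R.T@t;d=R.T@np.linalg.inv(c["mtx"])@[u,v,1]
    return o+d*(z-o[2])/d[2]
def proj(n,X):
    c=C[n];p=np.array(c["mtx"])@(np.array(c["R"])@X+np.array(c["t"]));return p[:2]/p[2]
E
python3 - <<'E'
from h import *
a=np.load("pics/top0.npy");
def crop(x0,y0,w,h,s): return cv2.resize(a[y0:y0+h,x0:x0+w,::-1],None,fx=s,fy=s,interpolation=cv2.INTER_CUBIC)
c1=crop(290,165,100,85,4); c2=crop(165,150,80,175,3.4)
cv=np.zeros((600,800,3),np.uint8); cv[:c1.shape[0],:400]=c1; cv[:c2.shape[0],420:420+c2.shape[1]]=c2
cv2.imwrite("pics/crop1.png",cv)
hsv=cv2.cvtColor(a,cv2.COLOR_RGB2HSV)
# blades: low saturation within wooden board region
m=((hsv[:,:,1]<45)&(hsv[:,:,2]>120)).astype(np.uint8)
print(hsv[205,322],hsv[200,362],hsv[205,345],hsv[130,250])
M=np.zeros_like(m);M[172:242,300:382]=m[172:242,300:382]
cs,_=cv2.findContours(M,cv2.RETR_EXTERNAL,cv2.CHAIN_APPROX_NONE)
for c in cs:
    if cv2.contourArea(c)>100:
        r=cv2.minAreaRect(c);b=cv2.boxPoints(r);print(r); print([ray("top",*p,0.038)[:2].round(4).tolist() for p in b])
E
```

```text
[112  17 163] [113  19 160] [ 16  85 147] [164  66  93]
((355.0, 234.5), (13.0, 52.0), 90.0)
[[0.5288, -0.1316], [0.5143, -0.2571], [0.4827, -0.2522], [0.4971, -0.1273]]
((304.0, 226.0), (8.0, 30.0), 0.0)
[[0.5051, -0.0576], [0.5788, -0.0667], [0.5766, -0.0862], [0.5029, -0.0768]]
((322.3634338378906, 207.74485778808594), (49.03654098510742, 19.24127960205078), 68.96248626708984)
[[0.6344, -0.085], [0.6468, -0.1313], [0.5277, -0.1588], [0.5158, -0.1131]]
((363.3235778808594, 200.7941436767578), (40.98851776123047, 19.160314559936523), 75.96376037597656)
[[0.6346, -0.1959], [0.6411, -0.2433], [0.5389, -0.2525], [0.5326, -0.2058]]
((376.5, 187.0), (30.0, 9.0), 90.0)
[[0.6566, -0.2565], [0.6541, -0.2787], [0.5784, -0.267], [0.5809, -0.2451]]
((328.0, 178.5), (13.0, 56.0), 90.0)
[[0.6773, -0.0789], [0.6612, -0.2171], [0.6282, -0.2123], [0.6441, -0.0748]]
```

View pics/crop1.png

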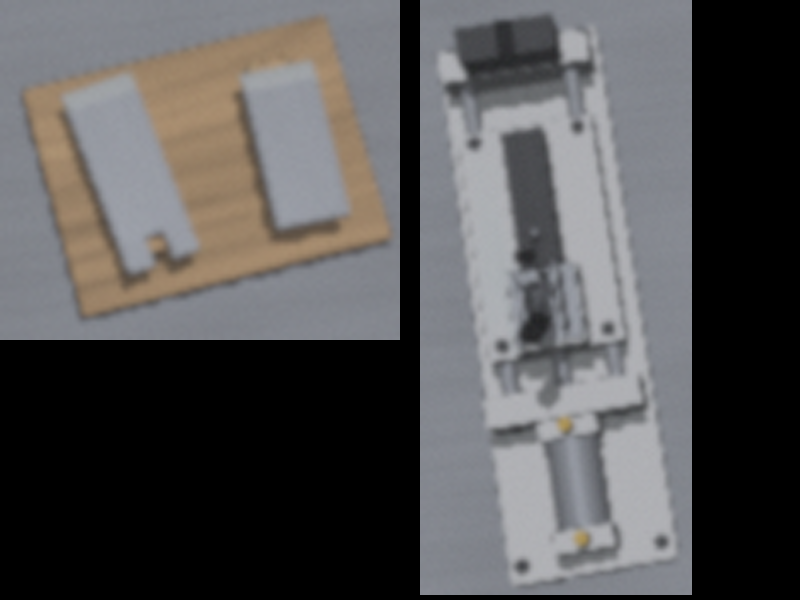

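Zoomed, the knife's notch is towards the robot and its edge points away. The dark seat has its front corners at crop (503,133) and (543,128). The pin shows as a light spot at about (533,232).

```bash
python3 - <<'E'
from h import *
a=np.load("pics/top0.npy").astype(float);g=a.mean(2)
# scan rows for seat left/right edges (subpixel at half level)
def cross(p,lo,hi,lev,rise):
    for i in range(lo,hi):
        if (p[i]-lev)*(p[i+1]-lev)<=0 and (p[i+1]>p[i])==rise: return i+(lev-p[i])/(p[i+1]-p[i])
L=[];Rr=[]
f=lambda x,y:(165+(x-420)/3.4-.35,150+y/3.4-.35)
for v in range(191,216):
    p=g[v]; mid=int(f(523+ (v-190)*3.4*0.14,0)[0])
    seg=p[mid-12:mid+13]; lev=(seg.max()+p[mid-1:mid+2].mean())/2
    l=cross(p,mid-11,mid+1,lev,False); r=cross(p,mid,mid+11,lev,True)
    if l and r: L.append(ray("top",l,v,.068)[:2]);Rr.append(ray("top",r,v,.068)[:2])
L=np.array(L);Rr=np.array(Rr)
for P in(L,Rr):
    k=np.polyfit(P[:,0],P[:,1],1);print(k,np.arctan(k[0]),np.std(P[:,1]-np.polyval(k,P[:,0])), P[[0,-1]])
for n,x,y,z in[("frontL",503,133,.068),("frontR",543,128,.068),("pintop",533,232,.08),("anvL",457,42,.086),("anvR",553,28,.086),("anvLn",470,68,.086),("anvRn",558,58,.086),("plBL",512,583,.012),("plBR",676,555,.012),("plFR",597,25,.012),("sleeve",530,328,.16)]:
    print(n,ray("top",*f(x,y),z)[:2].round(4))
# column scan for front end
for u in(316/1,):pass
c=g[180:225,195:201].mean(1);print(np.round(c).astype(int).tolist())
cr=a[205:245,180:225].astype(np.uint8)
cv2.imwrite("pics/crop2.png",cv2.resize(cr[:,:,::-1],None,fx=13,fy=13,interpolation=cv2.INTER_CUBIC))
E
```

```text
[0.05857625 0.15781989] 0.058509393528825844 0.0002332115058401838 [[0.65251281 0.19629444]
 [0.59252042 0.19235461]]
[0.05639166 0.12729936] 0.0563319993284809 0.0002859026367005898 [[0.64881156 0.16438297]
 [0.58883844 0.16054569]]
frontL [0.6579 0.1946]
frontR [0.6583 0.166 ]
pintop [0.5813 0.1779]
anvL [0.723 0.219]
anvR [0.7254 0.1506]
anvLn [0.7028 0.2113]
anvRn [0.703 0.149]
plBL [0.346  0.2228]
plBR [0.3522 0.1058]
plFR [0.7487 0.1256]
sleeve [0.5013 0.1747]
[142, 168, 176, 176, 175, 173, 162, 139, 104, 82, 76, 77, 76, 76, 77, 76, 77, 77, 77, 77, 76, 76, 77, 76, 76, 76, 76, 76, 76, 76, 76, 75, 75, 75, 74, 76, 79, 84, 85, 75, 69, 69, 70, 63, 55]
```

View pics/crop2.png

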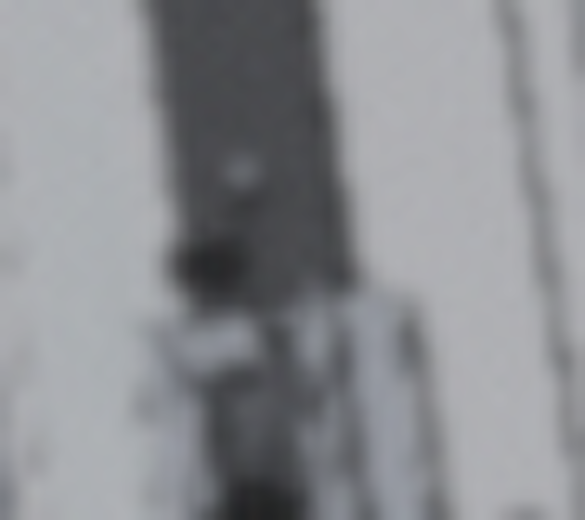

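The pin spot is at crop2 (241,168), which is image pixel (198,217.5). That gives a pin position near (0.5805, 0.177) with yaw about 0.057. Knife centre is about (0.581, -0.122) with yaw 0.23.

```bash
cat >> h.py <<'E'
def go(pos,yaw,rot=True):
    s=sensors.read_state(); R=Ro.from_rotvec(s["tcp_rot"]); best=None
    for k in(0,np.pi):
        T=Ro.from_euler('z',yaw+k)*Ro.from_rotvec([np.pi,0,0]); d=(R.inv()*T).as_rotvec()
        if best is None or np.linalg.norm(d)<np.linalg.norm(best[1]): best=(T,d)
    T,d=best
    D=(T if rot else R).inv().apply(np.array(pos)-s["tool_pos"])*100
    print("t",round(s["time"],2),"pos",s["tool_pos"].round(4),"q",s["q"].round(2),"w",round(s["width"],3),"F",s["wrist_force"].round(1),"\nturn",d.round(4),"then shift cm",D.round(2), "x-axis",T.apply([1,0,0]).round(3))
E
python3 - <<'E'
from h import *
go([.586,-.121,.12],.23)
print(ray("top",198.04,217.46,.08), ray("top",197.5,187.37,.068))
E
```

```text
t 0.1 pos [ 0.2889 -0.6093  0.2301] q [-1.16  0.26  1.61 -0.    1.27 -0.04] w 1.003 F [-1.1  0.7  0. ] 
turn [-2.100e-03  1.000e-04  2.128e-01] then shift cm [ 40.06 -40.77  11.01] x-axis [0.974 0.228 0.   ]
[0.58231197 0.17742203 0.08      ] [0.65903012 0.17401584 0.068     ]
```

Call:
{"fn": "play_rows", "kwargs": {
  "commands": [
    [0,0,0,0,0,0.106],
    [0,0,0,0,0,0.107],
    [2.2,-2.2,0,0,0,0],
    [2.2,-2.2,0,0,0,0],
    [2.2,-2.2,0,0,0,0]
  ],
  "grip": 0,
  "force": 40
}}

```text
time: 0.52
tool_pos: [0.3383, -0.5297, 0.2303]
tcp_rot: [-3.12, -0.358, 0.001]
wrist_force: [0.1, -0.4, -0.4]
width: 0.999
grip_force: 0.0
```

Call:
{"fn": "play_rows", "kwargs": {
  "commands": [
    [2.2,-2.2,0.5,0,0,0],
    [2.2,-2.2,0.5,0,0,0],
    [2.2,-2.2,0.5,0,0,0],
    [2.2,-2.2,0.5,0,0,0],
    [2.2,-2.2,0.5,0,0,0]
  ]
}}

```text
time: 0.93
tool_pos: [0.4208, -0.3968, 0.2055]
tcp_rot: [-3.12, -0.36, 0.001]
wrist_force: [0.5, -0.3, -0.5]
width: 0.998
grip_force: 0.0
```

Call:
{"fn": "play_rows", "kwargs": {
  "commands": [
    [2.2,-2.2,0.5,0,0,0],
    [2.2,-2.2,0.5,0,0,0],
    [2.2,-2.2,0.5,0,0,0],
    [2.2,-2.2,0.5,0,0,0],
    [2.2,-2.2,0.5,0,0,0]
  ]
}}

```text
time: 1.35
tool_pos: [0.5028, -0.2647, 0.1806]
tcp_rot: [-3.12, -0.36, 0.001]
wrist_force: [-0.1, 0.5, -0.2]
width: 1.003
grip_force: 0.0
```

Call:
{"fn": "play_rows", "kwargs": {
  "commands": [
    [2.2,-2.2,1,0,0,0],
    [2.2,-2.2,1,0,0,0],
    [2.2,-2.2,1,0,0,0],
    [0,0,0,0,0,0],
    [0,0,0,0,0,0]
  ]
}}

```text
time: 1.77
tool_pos: [0.5514, -0.1852, 0.1498]
tcp_rot: [-3.119, -0.365, 0.004]
wrist_force: [-0.9, -1.2, 0.3]
width: 0.997
grip_force: 0.0
```

```bash
python3 -c "
from h import *
go([.586,-.121,.05],.23)"
```

```text
t 1.77 pos [ 0.5514 -0.1852  0.1498] q [-0.37  0.16  1.89 -0.    1.1   0.97] w 0.997 F [-0.9 -1.2  0.3] 
turn [-0.0015  0.0025  0.0031] then shift cm [ 4.83 -5.46  9.98] x-axis [0.974 0.228 0.   ]
```

Translate first, staying high, then descend.

Call:
{"fn": "play_rows", "kwargs": {
  "commands": [
    [1.61,-1.82,0,0,0,0],
    [1.61,-1.82,0,0,0,0],
    [1.61,-1.82,0,0,0,0],
    [0,0,2.5,0,0,0],
    [0,0,2.5,0,0,0]
  ]
}}

```text
time: 2.18
tool_pos: [0.589, -0.1236, 0.1036]
tcp_rot: [3.118, 0.361, 0.009]
wrist_force: [-0.6, -0.3, -0.2]
width: 1.001
grip_force: 0.0
```

Call:
{"fn": "play_rows", "kwargs": {
  "commands": [
    [0,0,2,0,0,0],
    [0,0,2,0,0,0],
    [0,0,1,0,0,0],
    [0,0,0,0,0,0],
    [0,0,0,0,0,0]
  ]
}}

```text
time: 2.6
tool_pos: [0.586, -0.1236, 0.0513]
tcp_rot: [-3.121, -0.359, 0.001]
wrist_force: [0.8, 0.1, 0.3]
width: 0.997
grip_force: 0.0
```

```bash
python3 - <<'E'
from h import *
go([.586,-.121,.016],.23)
im=optics.read_camera("scene"); cv2.imwrite("pics/s1.png",cv2.resize(im[140:300,150:390,::-1],(800,533),interpolation=cv2.INTER_CUBIC))
E
```

```text
t 2.6 pos [ 0.586  -0.1236  0.0513] q [-0.25  0.29  1.93 -0.    0.92  1.09] w 0.997 F [0.8 0.1 0.3] 
turn [-0.0002  0.0008 -0.0012] then shift cm [ 0.06 -0.26  3.53] x-axis [0.974 0.228 0.   ]
```

View pics/s1.png

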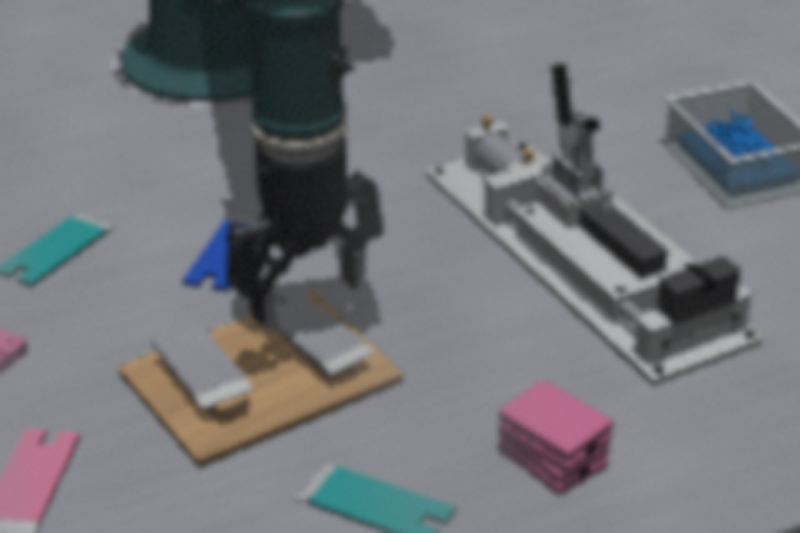

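The gripper is centred over the knife: its fingers at (260,300) and (352,285) straddle it. Descending to grip.

Call:
{"fn": "play_rows", "kwargs": {
  "commands": [
    [0,-0.2,0.9,0,0,0],
    [0,0,0.9,0,0,0],
    [0,0,0.9,0,0,0],
    [0,0,0.8,0,0,0],
    [0,0,0,0,0,0]
  ]
}}

```text
time: 3.07
tool_pos: [0.584, -0.1203, 0.0138]
tcp_rot: [-3.119, -0.36, 0.006]
wrist_force: [-0.8, -0.4, -0.3]
width: 1.001
grip_force: 0.0
```

Call:
{"fn": "play_rows", "kwargs": {
  "commands": [
    [0,0,0,0,0,0],
    [0,0,0,0,0,0],
    [0,0,0,0,0,0],
    [0,0,0,0,0,0],
    [0,0,0,0,0,0]
  ],
  "grip": 0.35
}}

```text
time: 3.48
tool_pos: [0.5863, -0.1209, 0.0168]
tcp_rot: [3.121, 0.36, 0.001]
wrist_force: [0.1, 0.2, 1.1]
width: 0.651
grip_force: 0.0
```

Call:
{"fn": "play_rows", "kwargs": {
  "commands": [
    [0,0,0,0,0,0],
    [0,0,0,0,0,0],
    [0,0,0,0,0,0],
    [0,0,0,0,0,0],
    [0,0,0,0,0,0]
  ],
  "grip": 1
}}

```text
time: 3.9
tool_pos: [0.5864, -0.121, 0.0169]
tcp_rot: [3.12, 0.36, 0.001]
wrist_force: [-1.8, -0.1, 3.6]
width: 0.529
grip_force: 41.4
```

Call:
{"fn": "play_rows", "kwargs": {
  "commands": [
    [0,0,-0.5,0,0,0],
    [0,0,-1.5,0,0,0],
    [0,0,-2.5,0,0,0],
    [0,0,-2.5,0,0,0],
    [0,0,-2.5,0,0,0]
  ],
  "force": 60
}}

```text
time: 4.32
tool_pos: [0.5843, -0.1204, 0.1106]
tcp_rot: [-3.119, -0.36, 0.005]
wrist_force: [0.6, 0.6, -3.2]
width: 0.518
grip_force: 61.8
```

Call:
{"fn": "play_rows", "kwargs": {
  "commands": [
    [0,0,-2,0,0,0],
    [0,0,-1,0,0,0],
    [0,0,0,0,0,0.085],
    [0,0,0,0,0,0.088],
    [0,0,0,0,0,0]
  ]
}}

```text
time: 4.73
tool_pos: [0.5849, -0.1206, 0.1402]
tcp_rot: [-3.14, -0.086, 0.003]
wrist_force: [0.1, 0.1, -3.6]
width: 0.523
grip_force: 61.8
```

```bash
python3 - <<'E'
from h import *
u=np.array([np.cos(.057),np.sin(.057)])
p=np.array([.5815,.177])+u*(.0465+.005+.006)
print(p)
go([*p,.12],.057)
im=optics.read_camera("top"); np.save("pics/t2.npy",im)
s=sensors.read_state()["tool_pos"]; uv=proj("top",s); print(uv)
x,y=int(uv[0]),int(uv[1])
cv2.imwrite("pics/t2.png",cv2.resize(im[max(0,y-60):y+60,x-80:x+80,::-1],(800,600),interpolation=cv2.INTER_CUBIC))
E
```

```text
[0.63890662 0.18027573]
t 4.73 pos [ 0.5849 -0.1206  0.1402] q [-0.25  0.19  1.87  0.    1.09  1.27] w 0.523 F [ 0.1  0.1 -3.6] 
turn [-0.0007  0.0019 -0.0024] then shift cm [  7.1  -29.73   2.02] x-axis [0.998 0.057 0.   ]
[324.90887188 196.36016987]
```

View pics/t2.png

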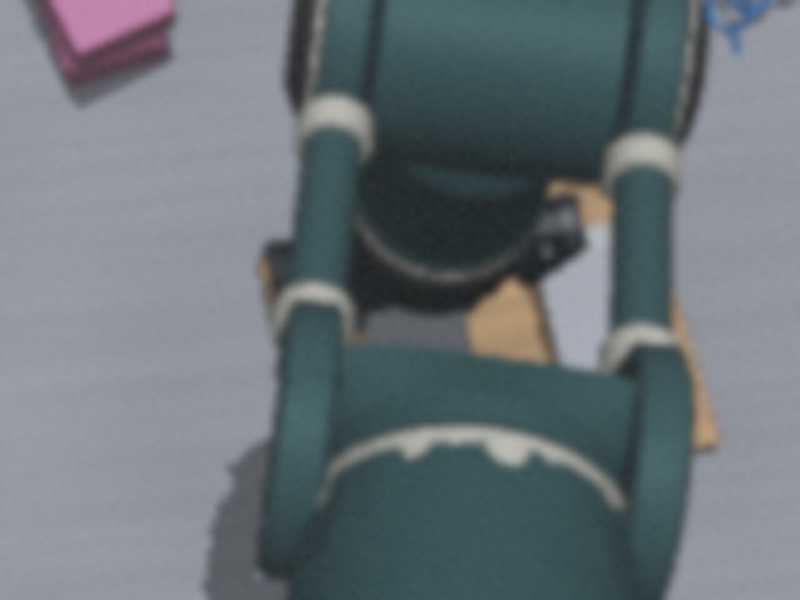

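The top camera's view of the knife is blocked by the arm, so checks have to use the scene camera. Moving over to the trimmer at height.

Call:
{"fn": "play_rows", "kwargs": {
  "commands": [
    [1.42,-2.5,0,0,0,0],
    [1.42,-2.5,0,0,0,0],
    [1.42,-2.5,0,0,0,0],
    [1.42,-2.5,0,0,0,0],
    [1.42,-2.5,0,0,0,0]
  ]
}}

```text
time: 5.2
tool_pos: [0.6492, 0.0092, 0.1398]
tcp_rot: [-3.14, -0.093, 0.004]
wrist_force: [1.5, -0.2, -2.5]
width: 0.519
grip_force: 61.9
```

Call:
{"fn": "play_rows", "kwargs": {
  "commands": [
    [0,-2.9,0,0,0,0],
    [0,-2.9,0,0,0,0],
    [0,-2.9,0,0,0,0],
    [0,-2.9,0,0,0,0],
    [0,-2.9,0,0,0,0]
  ]
}}

```text
time: 5.62
tool_pos: [0.6403, 0.154, 0.1396]
tcp_rot: [3.14, 0.093, -0.004]
wrist_force: [1.0, -0.3, -3.6]
width: 0.52
grip_force: 61.9
```

Call:
{"fn": "play_rows", "kwargs": {
  "commands": [
    [0,-1.6,0,0,0,0],
    [0,-1.1,0.5,0,0,0],
    [0,0,1,0,0,0],
    [0,0,0,0,0,0],
    [0,0,0,0,0,0]
  ]
}}

```text
time: 6.03
tool_pos: [0.6386, 0.178, 0.1241]
tcp_rot: [3.139, 0.089, -0.006]
wrist_force: [0.6, -0.0, -3.5]
width: 0.521
grip_force: 61.9
```

```bash
python3 - <<'E'
from h import *
u=np.array([np.cos(.057),np.sin(.057)])
p=np.array([.5817,.1772])+u*(.0465+.0052+.006)
go([*p,.075],.057)
im=optics.read_camera("scene"); np.save("pics/s3.npy",im)
s=sensors.read_state()["tool_pos"]; uv=proj("scene",s); print(uv)
x,y=int(uv[0]),int(uv[1])
cv2.imwrite("pics/s3.png",cv2.resize(im[y-60:y+60,x-80:x+80,::-1],(800,600),interpolation=cv2.INTER_CUBIC))
E
```

```text
t 6.03 pos [0.6386 0.178  0.1241] q [ 0.23  0.33  1.73 -0.    1.09  1.75] w 0.521 F [ 0.6 -0.  -3.5] 
turn [ 0.0015  0.0039 -0.0005] then shift cm [ 0.08 -0.25  4.91] x-axis [0.998 0.057 0.   ]
[342.53296026 196.59138164]
```

View pics/s3.png

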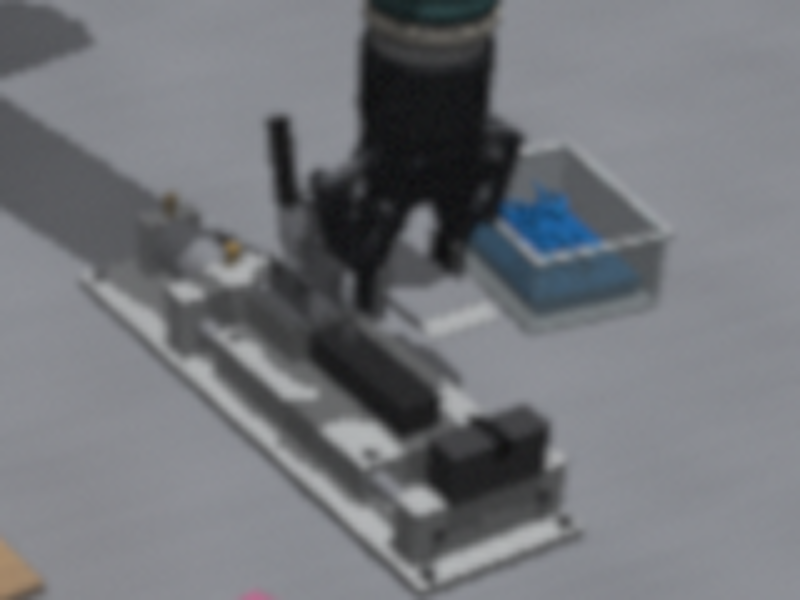

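The knife hangs level between the fingers, and its light bevel spans crop (423,328) to (500,305). The dark seat's front face is near (418,405). Comparing predicted projections with these.

```bash
python3 - <<'E'
from h import *
u=np.array([np.cos(.057),np.sin(.057)]);v=np.array([-u[1],u[0]])
pin=np.array([.5817,.1772])
cr=lambda X:((proj("scene",X)-[262,136]+.4)*5).round(0)
for w in(.015,-.015): print("seat front top",cr([*(pin+.078*u+w*v),.068]),"mid-carr", cr([*(pin+.078*u+w*v),.044]))
s=sensors.read_state()["tool_pos"];c=s[:2]-.0052*u
for w in(.023,-.023):
  print("knife front bottom",cr([*(c+.06*u+w*v),s[2]+.015]),"top edge of bevel 10mm back",cr([*(c+.05*u+w*v),s[2]+.021]),"tail",cr([*(c-.06*u+w*v),s[2]+.015]))
for w in(.034,-.034):print("anvil",cr([*(pin+.128*u+w*v),.086]),cr([*(pin+.154*u+w*v),.086]))
im=np.load("pics/s3.npy")[185:235,310:375,::-1]
cv2.imwrite("pics/s3b.png",cv2.resize(im,(780,600),interpolation=cv2.INTER_CUBIC))
E
```

```text
seat front top [442. 393.] mid-carr [439. 426.]
seat front top [401. 407.] mid-carr [398. 440.]
knife front bottom [495. 316.] top edge of bevel 10mm back [485. 299.] tail [374. 225.]
knife front bottom [430. 338.] top edge of bevel 10mm back [421. 321.] tail [311. 244.]
anvil [522. 400.] [550. 422.]
anvil [427. 434.] [455. 457.]
```

View pics/s3b.png

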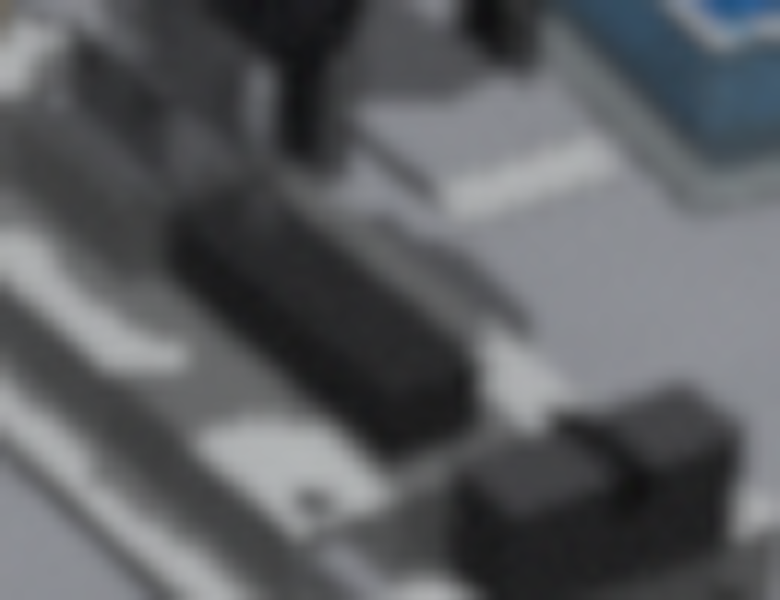

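Both predictions agree with the image to about 1–2 px, so I'll lower gently with force checks, keeping the knife 8 mm ahead of home.

Call:
{"fn": "play_rows", "kwargs": {
  "commands": [
    [0.28,-0.22,1,0,0,0],
    [0,0,1.5,0,0,0],
    [0,0,1.5,0,0,0],
    [0,0,1,0,0,0],
    [0,0,0,0,0,0]
  ]
}}

```text
time: 6.5
tool_pos: [0.6406, 0.1807, 0.0728]
tcp_rot: [3.139, 0.088, -0.008]
wrist_force: [-0.4, -1.4, -3.2]
width: 0.522
grip_force: 61.9
```

Call:
{"fn": "play_rows", "kwargs": {
  "commands": [
    [0,0,0,0,0,0],
    [0,0,0,0,0,0],
    [0,0,0,0,0,0]
  ]
}}

```text
time: 6.75
tool_pos: [0.6437, 0.1822, 0.0776]
tcp_rot: [-3.14, -0.089, -0.003]
wrist_force: [0.4, 0.1, -2.1]
width: 0.517
grip_force: 61.9
```

```bash
python3 - <<'E'
from h import *
u=np.array([np.cos(.057),np.sin(.057)])
p=np.array([.5817,.1770])+u*(.0465+.0052+.008)
go([*p,.053],.057)
E
```

```text
t 6.75 pos [0.6437 0.1822 0.0776] q [0.24 0.38 1.75 0.   1.01 1.75] w 0.517 F [ 0.4  0.1 -2.1] 
turn [-0.0004 -0.0022 -0.0005] then shift cm [-0.25  0.16  2.46] x-axis [0.998 0.057 0.   ]
```

Call:
{"fn": "play_rows", "kwargs": {
  "commands": [
    [-0.2,0.16,0.4,0,0,0],
    [0,0,0.4,0,0,0],
    [0,0,0.2,0,0,0],
    [0,0,0,0,0,0],
    [0,0,0,0,0,0]
  ]
}}

```text
time: 7.17
tool_pos: [0.6404, 0.1803, 0.0659]
tcp_rot: [3.14, 0.089, -0.001]
wrist_force: [-0.1, -0.3, -4.0]
width: 0.516
grip_force: 62.0
```

Call:
{"fn": "play_rows", "kwargs": {
  "commands": [
    [0,0,0,0,0,0],
    [0,0,0,0,0,0],
    [0,0,0,0,0,0]
  ]
}}

```text
time: 7.42
tool_pos: [0.6409, 0.1804, 0.0665]
tcp_rot: [-3.14, -0.089, -0.001]
wrist_force: [0.3, -0.5, -2.5]
width: 0.52
grip_force: 62.0
```

```bash
python3 - <<'E'
from h import *
u=np.array([np.cos(.057),np.sin(.057)])
p=np.array([.5817,.1770])+u*(.0465+.0052+.008)
go([*p,.053],.057)
im=optics.read_camera("scene")[185:235,310:375,::-1]
cv2.imwrite("pics/s4.png",cv2.resize(im,(780,600),interpolation=cv2.INTER_CUBIC))
E
```

```text
t 7.42 pos [0.6409 0.1804 0.0665] q [0.24 0.39 1.77 0.   0.99 1.75] w 0.52 F [ 0.3 -0.5 -2.5] 
turn [-0.0001 -0.0004 -0.0002] then shift cm [0.04 0.   1.35] x-axis [0.998 0.057 0.   ]
```

View pics/s4.png

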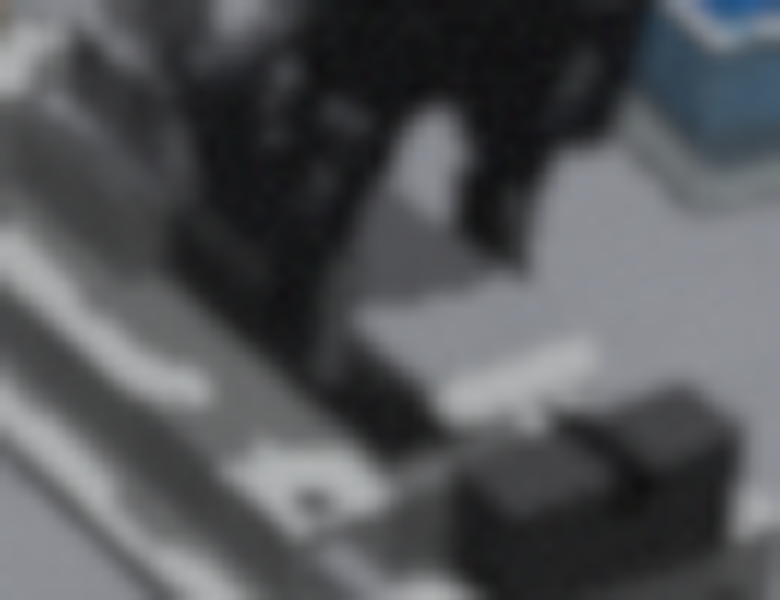

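The knife lies over the seat, in line with it, with its bevel from (445,415) to (597,350) just ahead of the seat's end. Lowering in small steps.

Call:
{"fn": "play_rows", "kwargs": {
  "commands": [
    [0,0,0.2,0,0,0],
    [0,0,0.2,0,0,0],
    [0,0,0.1,0,0,0],
    [0,0,0,0,0,0],
    [0,0,0,0,0,0]
  ]
}}

```text
time: 7.88
tool_pos: [0.6405, 0.1803, 0.061]
tcp_rot: [3.14, 0.089, -0.001]
wrist_force: [0.3, -0.7, -3.5]
width: 0.518
grip_force: 62.0
```

Call:
{"fn": "play_rows", "kwargs": {
  "commands": [
    [0,0,0.15,0,0,0],
    [0,0,0.15,0,0,0],
    [0,0,0,0,0,0],
    [0,0,0,0,0,0],
    [0,0,0,0,0,0]
  ]
}}

```text
time: 8.3
tool_pos: [0.6407, 0.1803, 0.0582]
tcp_rot: [3.14, 0.089, -0.0]
wrist_force: [0.7, 0.0, -4.1]
width: 0.519
grip_force: 62.0
```

Call:
{"fn": "play_rows", "kwargs": {
  "commands": [
    [0,0,0.15,0,0,0],
    [0,0,0.15,0,0,0],
    [0,0,0.1,0,0,0],
    [0,0,0,0,0,0],
    [0,0,0,0,0,0]
  ]
}}

```text
time: 8.72
tool_pos: [0.6406, 0.1803, 0.0541]
tcp_rot: [3.14, 0.089, -0.001]
wrist_force: [0.2, 0.5, -2.2]
width: 0.521
grip_force: 62.0
```

Call:
{"fn": "play_rows", "kwargs": {
  "commands": [
    [0,0,0.1,0,0,0],
    [0,0,0,0,0,0],
    [0,0,0,0,0,0]
  ]
}}

```text
time: 8.97
tool_pos: [0.6407, 0.1803, 0.0532]
tcp_rot: [3.14, 0.089, -0.0]
wrist_force: [0.4, -0.2, -3.2]
width: 0.521
grip_force: 62.0
```

Call:
{"fn": "play_rows", "kwargs": {
  "commands": [
    [0,0,0.06,0,0,0],
    [0,0,0,0,0,0],
    [0,0,0,0,0,0]
  ]
}}

```text
time: 9.22
tool_pos: [0.6408, 0.1804, 0.0531]
tcp_rot: [-3.14, -0.089, -0.0]
wrist_force: [-1.6, -1.0, 0.4]
width: 0.514
grip_force: 62.2
```

Call:
{"fn": "play_rows", "kwargs": {
  "commands": [
    [-0.15,0,0,0,0,0],
    [-0.15,0,0,0,0,0],
    [-0.1,0,0,0,0,0],
    [0,0,0,0,0,0],
    [0,0,0,0,0,0]
  ]
}}

```text
time: 9.63
tool_pos: [0.637, 0.1802, 0.0531]
tcp_rot: [-3.14, -0.089, -0.001]
wrist_force: [0.7, -0.2, 0.6]
width: 0.522
grip_force: 62.2
```

Contact with the seat is light (about 3 N). Drawing further back.

Call:
{"fn": "play_rows", "kwargs": {
  "commands": [
    [-0.15,0,0,0,0,0],
    [-0.1,0,0,0,0,0],
    [0,0,0,0,0,0],
    [0,0,0,0,0,0]
  ]
}}

```text
time: 9.97
tool_pos: [0.6345, 0.18, 0.0531]
tcp_rot: [-3.14, -0.089, -0.001]
wrist_force: [1.1, 0.8, 1.0]
width: 0.521
grip_force: 62.3
```

Call:
{"fn": "play_rows", "kwargs": {
  "commands": [
    [-0.1,0,0,0,0,0],
    [0,0,0,0,0,0],
    [0,0,0,0,0,0]
  ]
}}

```text
time: 10.22
tool_pos: [0.6336, 0.18, 0.0531]
tcp_rot: [-3.14, -0.089, -0.001]
wrist_force: [1.0, -0.4, 1.4]
width: 0.516
grip_force: 62.4
```

Call:
{"fn": "play_rows", "kwargs": {
  "commands": [
    [-0.1,0,0,0,0,0],
    [0,0,0,0,0,0],
    [0,0,0,0,0,0]
  ]
}}

```text
time: 10.47
tool_pos: [0.6327, 0.1799, 0.0531]
tcp_rot: [-3.14, -0.089, -0.002]
wrist_force: [1.8, -0.1, 2.2]
width: 0.521
grip_force: 62.4
```

Call:
{"fn": "play_rows", "kwargs": {
  "commands": [
    [-0.1,0,0,0,0,0],
    [0,0,0,0,0,0],
    [0,0,0,0,0,0]
  ]
}}

```text
time: 10.72
tool_pos: [0.6325, 0.18, 0.0531]
tcp_rot: [-3.14, -0.089, -0.004]
wrist_force: [5.1, -0.2, 0.8]
width: 0.519
grip_force: 62.3
```

Call:
{"fn": "play_rows", "kwargs": {
  "commands": [
    [-0.1,0,0,0,0,0],
    [0,0,0,0,0,0],
    [0,0,0,0,0,0]
  ]
}}

```text
time: 10.97
tool_pos: [0.6324, 0.1799, 0.0531]
tcp_rot: [-3.14, -0.089, -0.008]
wrist_force: [8.8, 1.0, -1.5]
width: 0.525
grip_force: 62.0
```

```bash
python3 - <<'E'
from h import *
go([.6325,.18,.053],.057); print(sensors.read_state()["torque"].round(2))
E
```

```text
t 10.97 pos [0.6324 0.1799 0.0531] q [ 0.24  0.38  1.8  -0.    0.96  1.75] w 0.525 F [ 8.8  1.  -1.5] 
turn [-0.0005 -0.0048 -0.0003] then shift cm [ 0.01 -0.01  0.01] x-axis [0.998 0.057 0.   ]
[ 0.02 -1.15  0.03]
```

The notch is home on the pin: force rises without motion. Easing off the preload, then letting go.

Call:
{"fn": "play_rows", "kwargs": {
  "commands": [
    [0.14,0,0,0,0,0],
    [0,0,0,0,0,0],
    [0,0,0,0,0,0]
  ]
}}

```text
time: 11.22
tool_pos: [0.6325, 0.1799, 0.0531]
tcp_rot: [-3.14, -0.089, -0.003]
wrist_force: [5.1, 0.7, 1.6]
width: 0.522
grip_force: 62.4
```

Call:
{"fn": "play_rows", "kwargs": {
  "commands": [
    [0,0,0,0,0,0],
    [0,0,0,0,0,0],
    [0,0,0,0,0,0],
    [0,0,0,0,0,0],
    [0,0,0,0,0,0]
  ],
  "grip": 0.25
}}

```text
time: 11.63
tool_pos: [0.6306, 0.1797, 0.052]
tcp_rot: [3.14, 0.089, -0.003]
wrist_force: [0.3, -0.1, 0.3]
width: 0.747
grip_force: 0.0
```

Call:
{"fn": "play_rows", "kwargs": {
  "commands": [
    [0,0,-0.5,0,0,0],
    [0,0,-1,0,0,0],
    [0,0,-2,0,0,0],
    [0,0,-2.5,0,0,0],
    [0,0,-2.5,0,0,0]
  ],
  "grip": 0.1
}}

```text
time: 12.05
tool_pos: [0.6312, 0.1797, 0.1389]
tcp_rot: [3.14, 0.089, -0.001]
wrist_force: [0.6, -0.5, 0.1]
width: 0.903
grip_force: 0.0
```

Call:
{"fn": "play_rows", "kwargs": {
  "commands": [
    [0,0,-3,0,0,0],
    [0,0,-3,0,0,0],
    [0,0,-3,0,0,0],
    [0,0,-3,0,0,0],
    [0,0,0,0,0,0]
  ]
}}

```text
time: 12.47
tool_pos: [0.6355, 0.1808, 0.2679]
tcp_rot: [-3.137, -0.089, -0.022]
wrist_force: [1.7, 0.2, 1.8]
width: 0.899
grip_force: 0.0
```

```bash
python3 - <<'E'
from h import *
go([.50,.17,.25],.057)
a=optics.read_camera("scene")[165:235,300:375,::-1]
b=optics.read_camera("top"); b=b[150:250,165:245,::-1]
cv=np.zeros((600,800,3),np.uint8); cv[:373,:400]=cv2.resize(a,(400,373),interpolation=cv2.INTER_CUBIC);cv[:500,400:]=cv2.resize(b,(400,500),interpolation=cv2.INTER_CUBIC)
cv2.imwrite("pics/p5.png",cv)
E
```

```text
t 12.47 pos [0.6355 0.1808 0.2679] q [0.24 0.21 1.6  0.   1.31 1.75] w 0.899 F [1.7 0.2 1.8] 
turn [-0.0026 -0.0141 -0.0002] then shift cm [-13.58   0.31   1.79] x-axis [0.998 0.057 0.   ]
```

View pics/p5.png

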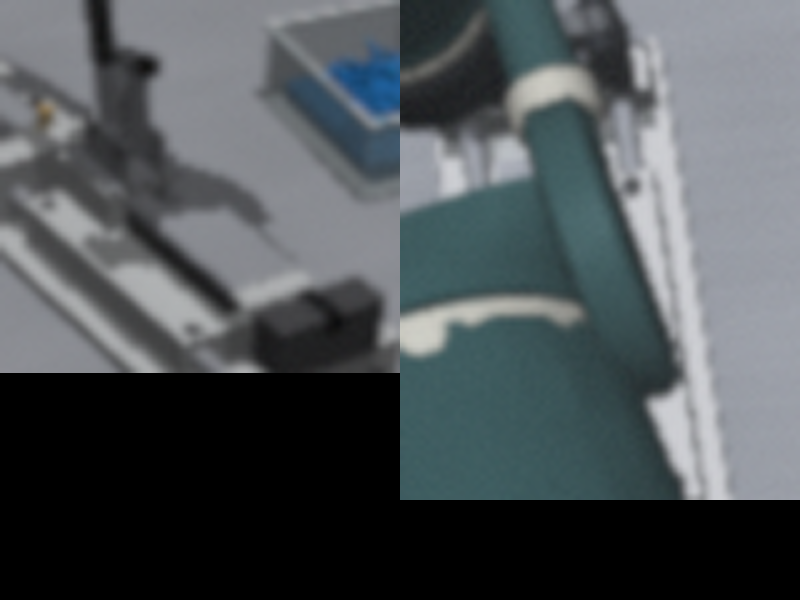

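The knife lies flat on the seat, its bevel at (245,300)–(310,275) in the left crop, and the clamp is still open with its handle upright at (98,30). Next I push the handle from its front with shut fingers.

Call:
{"fn": "play_rows", "kwargs": {
  "commands": [
    [-2,0,0,0,0,0],
    [-2.3,0.1,0,0,0,0],
    [-2.3,0.1,0,0,0,0],
    [-2.3,0.1,0,0,0,0],
    [-1.6,0,0,0,0,0]
  ],
  "grip": 1
}}

```text
time: 12.98
tool_pos: [0.524, 0.1703, 0.2558]
tcp_rot: [3.139, 0.089, -0.006]
wrist_force: [0.1, -0.7, 0.2]
width: 0.191
grip_force: 0.0
```

Call:
{"fn": "play_rows", "kwargs": {
  "commands": [
    [0,0,0,0,0,0],
    [0,0,0,0,0,0],
    [0,0,0,0,0,0],
    [0,0,0,0,0,0],
    [0,0,0,0,0,0]
  ]
}}

```text
time: 13.4
tool_pos: [0.5277, 0.1709, 0.2573]
tcp_rot: [3.14, 0.089, -0.001]
wrist_force: [0.3, 0.9, -0.2]
width: -0.001
grip_force: 0.0
```

```bash
python3 - <<'E'
from h import *
u=np.array([np.cos(.057),np.sin(.057)])
go([*(np.array([.5809,.1770])-.05*u),.166],.057)
E
```

```text
t 13.4 pos [0.5277 0.1709 0.2573] q [ 0.27  0.02  1.83 -0.    1.29  1.78] w -0.001 F [ 0.3  0.9 -0.2] 
turn [ 0.0001  0.0003 -0.0004] then shift cm [ 0.35 -0.31  9.13] x-axis [0.998 0.057 0.   ]
```

Call:
{"fn": "play_rows", "kwargs": {
  "commands": [
    [0.35,-0.31,1,0,0,0],
    [0,0,2.5,0,0,0],
    [0,0,2.5,0,0,0],
    [0,0,2,0,0,0],
    [0,0,1.1,0,0,0]
  ]
}}

```text
time: 13.82
tool_pos: [0.5287, 0.1738, 0.1627]
tcp_rot: [3.139, 0.089, -0.008]
wrist_force: [0.5, -0.6, -0.3]
width: 0.001
grip_force: 0.0
```

Call:
{"fn": "play_rows", "kwargs": {
  "commands": [
    [0,0,0,0,0,0],
    [0,0,0,0,0,0],
    [0,0,0,0,0,0]
  ]
}}

```text
time: 14.07
tool_pos: [0.5314, 0.1745, 0.1679]
tcp_rot: [-3.14, -0.089, -0.003]
wrist_force: [-0.4, 0.7, 0.4]
width: 0.001
grip_force: 0.0
```

```bash
python3 - <<'E'
from h import *
u=np.array([np.cos(.057),np.sin(.057)])
go([*(np.array([.5809,.1770])-.0634*u),.166],.057)
E
```

```text
t 14.07 pos [0.5314 0.1745 0.1679] q [0.27 0.09 1.92 0.   1.12 1.79] w 0.001 F [-0.4  0.7  0.4] 
turn [-0.0004 -0.0019 -0.0002] then shift cm [-1.39  0.03  0.19] x-axis [0.998 0.057 0.   ]
```

Call:
{"fn": "play_rows", "kwargs": {
  "commands": [
    [-0.7,0,0.1,0,0,0],
    [-0.69,0,0.05,0,0,0],
    [-0.73,0,0.17,0,0,0],
    [-0.72,0,0.22,0,0,0],
    [0,0,0,0,0,0]
  ]
}}

```text
time: 14.48
tool_pos: [0.5002, 0.1725, 0.1613]
tcp_rot: [-3.14, -0.09, 0.001]
wrist_force: [-0.3, 0.2, 0.8]
width: -0.0
grip_force: 0.2
```

Call:
{"fn": "play_rows", "kwargs": {
  "commands": [
    [-0.68,0,0.31,0,0,0],
    [-0.66,0,0.37,0,0,0],
    [-0.62,0,0.44,0,0,0],
    [-0.57,0,0.49,0,0,0],
    [0,0,0,0,0,0]
  ]
}}

```text
time: 14.9
tool_pos: [0.4742, 0.1707, 0.1433]
tcp_rot: [3.14, 0.089, -0.006]
wrist_force: [-0.6, 0.4, -0.6]
width: 0.0
grip_force: 0.0
```

```bash
python3 - <<'E'
from h import *
u=np.array([np.cos(.057),np.sin(.057)])
go([*(np.array([.5809,.1770])-.1032*u),.1464],.057)
im=optics.read_camera("scene")
cv2.imwrite("pics/s6.png",cv2.resize(im[120:240,270:400,::-1],(650,600),interpolation=cv2.INTER_CUBIC))
E
```

```text
t 14.9 pos [0.4742 0.1707 0.1433] q [0.3  0.02 2.05 0.   1.07 1.81] w 0.0 F [-0.6  0.4 -0.6] 
turn [ 0.0006  0.0037 -0.    ] then shift cm [ 0.37 -0.02 -0.31] x-axis [0.998 0.057 0.   ]
```

View pics/s6.png

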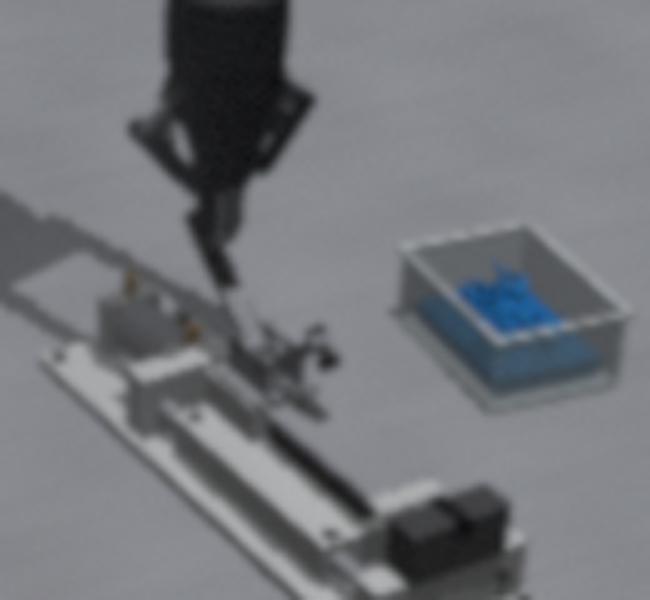

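The handle is leaning back under the fingertips at (215,260), and the arm is swinging down at (320,350). Continuing along the arc.

Call:
{"fn": "play_rows", "kwargs": {
  "commands": [
    [-0.35,0,0.4,0,0,0],
    [-0.49,0,0.57,0,0,0],
    [-0.38,0,0.65,0,0,0],
    [-0.34,0,0.67,0,0,0],
    [0,0,0,0,0,0]
  ]
}}

```text
time: 15.37
tool_pos: [0.459, 0.1697, 0.1201]
tcp_rot: [3.139, 0.089, -0.006]
wrist_force: [0.3, -0.4, -0.1]
width: 0.001
grip_force: 0.0
```

Call:
{"fn": "play_rows", "kwargs": {
  "commands": [
    [-0.2,0,0.53,0,0,0],
    [-0.18,0,0.54,0,0,0],
    [-0.1,0,0.35,0,0,0],
    [0,0,0,0,0,0],
    [0,0,0,0,0,0]
  ]
}}

```text
time: 15.78
tool_pos: [0.4559, 0.1699, 0.1077]
tcp_rot: [3.14, 0.089, -0.001]
wrist_force: [0.1, 0.4, -0.1]
width: -0.001
grip_force: 0.0
```

```bash
python3 - <<'E'
from h import *
u=np.array([np.cos(.057),np.sin(.057)])
go([*(np.array([.5809,.1770])-.126*u),.1],.057)
E
```

```text
t 15.78 pos [0.4559 0.1699 0.1077] q [0.31 0.02 2.12 0.   1.   1.82] w -0.001 F [ 0.1  0.4 -0.1] 
turn [ 0.0002  0.0009 -0.0002] then shift cm [-0.08 -0.    0.77] x-axis [0.998 0.057 0.   ]
```

Call:
{"fn": "play_rows", "kwargs": {
  "commands": [
    [0,0,0.3,0,0,0],
    [0,0,0.3,0,0,0],
    [0,0,0.1,0,0,0],
    [0,0,0,0,0,0],
    [0,0,0,0,0,0]
  ]
}}

```text
time: 16.2
tool_pos: [0.4563, 0.1699, 0.1009]
tcp_rot: [3.14, 0.089, -0.0]
wrist_force: [0.0, 0.6, -0.1]
width: 0.0
grip_force: 0.0
```

Call:
{"fn": "play_rows", "kwargs": {
  "commands": [
    [0,0,0.1,0,0,0],
    [0,0,0.1,0,0,0],
    [0,0,0,0,0,0],
    [0,0,0,0,0,0]
  ]
}}

```text
time: 16.53
tool_pos: [0.4564, 0.17, 0.0998]
tcp_rot: [3.14, 0.089, -0.0]
wrist_force: [-2.1, 0.3, 5.8]
width: 0.003
grip_force: 2.8
```

Call:
{"fn": "play_rows", "kwargs": {
  "commands": [
    [0,0,0.15,0,0,0],
    [0,0,0.15,0,0,0],
    [0,0,0,0,0,0],
    [0,0,0,0,0,0]
  ]
}}

```text
time: 16.87
tool_pos: [0.4565, 0.1701, 0.0994]
tcp_rot: [3.14, 0.089, -0.0]
wrist_force: [-9.7, -2.9, 22.9]
width: 0.001
grip_force: 11.4
```

Call:
{"fn": "play_rows", "kwargs": {
  "commands": [
    [0,0,0.15,0,0,0],
    [0,0,0.1,0,0,0],
    [0,0,0,0,0,0],
    [0,0,0,0,0,0]
  ]
}}

```text
time: 17.2
tool_pos: [0.4566, 0.1701, 0.099]
tcp_rot: [3.14, 0.089, -0.001]
wrist_force: [-15.3, -5.1, 37.6]
width: 0.0
grip_force: 18.7
```

At the stop (stiff, 38 N). Retracting straight up and checking.

Call:
{"fn": "play_rows", "kwargs": {
  "commands": [
    [0,0,-0.5,0,0,0],
    [0,0,-1,0,0,0],
    [0,0,-2.5,0,0,0],
    [0,0,-3,0,0,0],
    [0,0,-3,0,0,0]
  ]
}}

```text
time: 17.62
tool_pos: [0.4554, 0.1696, 0.1939]
tcp_rot: [3.14, 0.089, -0.003]
wrist_force: [0.4, -0.3, -0.7]
width: -0.004
grip_force: 0.0
```

Call:
{"fn": "play_rows", "kwargs": {
  "commands": [
    [0,0,-2,0,0,0],
    [0,0,0,0,0,0],
    [0,0,0,0,0,0],
    [0,0,0,0,0,0],
    [0,0,0,0,0,0]
  ]
}}

```text
time: 18.03
tool_pos: [0.4551, 0.1695, 0.2117]
tcp_rot: [3.139, 0.089, -0.005]
wrist_force: [-0.6, 0.7, -0.2]
width: 0.002
grip_force: 0.0
```

```bash
python3 - <<'E'
from h import *
im=optics.read_camera("scene")
cv2.imwrite("pics/s7.png",cv2.resize(im[155:240,290:375,::-1],(600,600),interpolation=cv2.INTER_CUBIC))
E
```

```text
(no output)
```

View pics/s7.png

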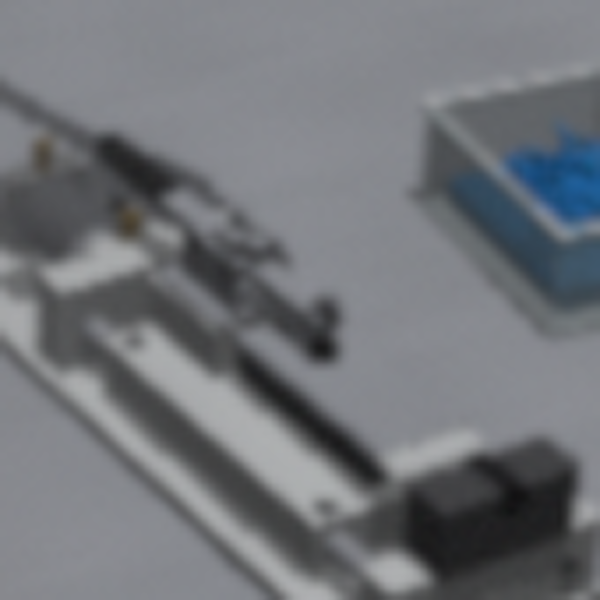

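The handle is level at (130,160), the spindle tip bears on the knife at (320,350), and the knife's bevel is at (440,455), in line with the seat. Handing in.

```bash
python3 -c "
from workcell import order
print(order.finish_job())"
```

```text
the job is handed in; nothing more can be done
None
```

The knife is on the seat with its notch drawn back against the pin and let go, the clamp handle is down at its stop, and the job is handed in (about 18 s used); no verdict came back, so the result rests on the force readings and the last picture.

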